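# Set the binding punch to its third margin click and punch the cover

### The arm

A 7-joint arm with a two-finger parallel gripper is mounted at the origin on the work surface. World frame = base frame: x ahead of the robot, y to its left, z up, the work surface at z = 0. Lengths are in mm, angles in rad, forces in N, time in s.
With the tool pointing down it reaches from about 400 to 900 mm from the base axis. Payload 5.6 kg.
Tool frame: the origin (TCP) lies midway between the tips of the shut fingers; the grasp point (between the pads) lies 19 mm behind it; z points along the fingers, y is the line along which they close (so a half turn about z gives the same grasp; the last joint's range is limited). The gripper opens to 92 mm and grips with 3 to 60 N. Pads are 20 mm wide; open, the fingers measure 128 mm over their backs; the gripper's body (75 mm by 189 mm) begins 69 mm behind the grasp point.
Start: joints at [1.301, 0.468, -0.012, 1.603, 0.006, 1.071, -0.056], TCP at [146.116, -633.371, 214.592] pointing down, gripper open.
Joint ranges: [-2.53, 2.53], [-0.31, 2.02], [-1.57, 1.55], [0.28, 2.44], [-1.29, 4.43], [0.15, 1.84], [-2.92, 2.92]. Speed limits (rad/s): [2.57, 2.57, 3.14, 3.14, 3.14, 3.14, 3.14].

### API

Orientations are given as a rotation vector (axis times angle).
In Python, from cell import robot, grip, kin, viewer gives the robot as it stands. Calls block until the motion is done:
- robot.movep(position, orientation): joint-space move of the TCP to a pose.
- robot.servo_line(position, feed=150, rotation=None): straight line of the TCP; rotation=None keeps the orientation; feed is the mean speed in mm/s.
- robot.goto_joints(angles): joint-space move.
- grip(opening, newtons=None): opening from 0.0 (shut) to 1.0 (fully open); newtons is the grip in N (None keeps the last); returns when the fingers have stopped.
- robot.hold(seconds).
- kin.ik(position, orientation): joint angles nearest the present ones, or None.
- robot.observe(): the state.
- viewer.read_camera(name): name is "scene" or "side" or "wrist"; returns the picture (480x640x3 uint8, red, green, blue); there is no depth.
- viewer.camera_info(name): a dict with "camera_matrix" (3x3 intrinsics, pixels), "k1" (the pictures are not rectified: a ray, as slopes to the right and down, at radius r is drawn at 1 + k1 r^2 times it, then the intrinsics apply), "R" (3x3) and "t" (3): a world point X has camera coordinates R X + t. Camera axes: x right, y down, z forward; pixel columns grow to the right and rows downward; lengths in mm; the calibration is good to about 2 mm. A picture is of the moment at which its call begins: read the wrist's pose just before it. camera_info takes no time and is no camera call; for the wrist camera it gives the pose at the moment of the call.
A pose or a line that the arm cannot do raises robot.IKError and nothing moves.
- robot.job_done(): hands the job in; it is judged then, once.
Trained networks look in the newest picture that a camera, given by its name, has taken for a name from the list of things; names that differ only in an ending like _2 or _b are one class to them, and where a whole thing is asked for, a point or a joint stands for the part that bears it (a point fixed in the world has none). Each returns a list of dicts, best first, with "confidence" (0 to 1); they miss things now and then, are a little off and sometimes report something else, mostly with a low value. They report only what shows in the picture. A call takes as long as a camera call. They do not tell look-alikes from the thing itself.
- viewer.silhouettes(name, camera): "mask" (480x640 bool, what is visible of it).
- viewer.pinpoint(name, camera): "at" ([x, y, z] in mm, in the coordinates of the camera as it stood for that picture, good to about 4 mm: a listed point, or the origin of a listed thing).
The state is a dict: "t": time; "joints": joint angles; "joint_velocities": joint speeds; "joint_torque": joint torques, N m; "tcp_pos": TCP position; "tcp_rot": TCP orientation; "contact_force": force on the tool from outside, world axes, zero at the start; "wrist_torque": the same for the moment, N m; "grip_width": opening from 0.0 (shut) to 1.0 (fully open); "grip_force": force on a finger pad.
Only numpy, scipy, OpenCV 4.12 (cv2) and the standard library are available. Lean on these libraries where they do the work, as an engineer would, in place of code of your own. Each camera call takes 0.05 s, during which the arm holds its last target. There are 200 camera calls.

### The job

On the binding punch, push the orange lever with a fingertip from its parked end through the clicks and stop with it seated in the third click (the three green dots), without ever running on past the third and without pinching the lever. Then press the green button all the way down with a fingertip to punch the cover, and let it come up again; it must not be pressed before the lever is set. Leave the lever in the third click and the other things where they are.

Things in the scene. Friction and masses are not known exactly. Their poses are not given: they have to be found in the camera images.
- punch: white binding punch fixed to the table, 240 (x) x 400 mm (y); origin: centre of its underside on the table, z up. Flat deck 70 mm above the table for x -120 to +35 mm; behind it a grey hump 102 mm high; a blue cover board sticks out of the back to x = 225 mm. Lever slot along y at x = -45 mm; nothing else stands on the deck within 45 mm of the lever's path.
- lever (a joint): slide along the punch's +y, in m. 0 = parked end stop; free from 0 to 0.016 (starts there); then clicks seated at 0.032 (first, one dot), 0.048 (second), 0.064 (third, three green dots), 0.080 (fourth); end stop 0.084. Half-way between clicks is a hump: about 8 N at first, then less; past its top the lever snaps forward by itself up to 8 mm into the next click and stays.
- lever_top (a point): centre of the top of the lever's cap, 109 mm above the table (39 above the deck); axes as the punch's; at x = -45 mm, y = -115 mm + lever value in the punch's frame. The cap spans 24 mm across the slot (x), 20 mm along it (10 mm either side of this point in y), and from 4 to 39 mm above the deck.
- lever_rear (a point): centre of the flat rear (-y) face of the cap, a red plate 24 mm wide (x) and 32 mm high, the face to push on; 20 mm above the deck; axes as the punch's. The front (+y) face is an orange plate of the same size; pressing both plates at once counts as pinching the lever
- punch_button (a joint): travel of the green push button straight down, in m: 0 = up, 0.006 = fully down (about 5 N); springs back
- punch_button_top (a point): centre of the top of the green button, 32 mm across, in a black housing on the deck at x = -50 mm, y = +130 mm in the punch's frame; axes as the punch's
- stamp: wooden hand stamp standing on the punch's deck between lever and button, nearer the front edge: round, 34 mm across, 66 mm tall; origin: centre of its underside
- mug: blue mug on the table beyond the button end of the punch, 80 mm across, 95 mm tall; origin: centre of its underside
- stapler: red and black stapler on the table off the lever end of the punch, 140 x 36 x 44 mm; origin: centre of its underside
- glue: white glue bottle with orange cap, off the lever end of the punch, 44 mm across, 120 mm tall; origin: centre of its underside
- book: green hardback book lying on the table beyond the button end, 130 x 190 x 28 mm; origin: centre of its underside
- tape: grey tape dispenser on the table off the lever end, 120 x 50 x 75 mm; origin: centre of its underside
There are look-alikes about, which are no part of the job. Of the things like the glue, leave any that is brown or pink; of the rest the larger one is meant.

How it is judged (in metres and radians):
On the way, in this order (a step that is already met when the one before it is completed fails the run):
1. the lever sits in the third click (value of joint lever between 0.061 and 0.067 m and velocity of joint lever below 0.01 m/s), for 0.3 s.
2. the green button is pressed all the way down with the lever in the third click (value of joint lever between 0.06 and 0.068 m and value of joint punch_button above 0.0048 m), for 0.05 s.
At the end, for the whole second after the job is handed in: The lever rests within 3 mm of the third click (0.064), the button is up again (less than 1.5 mm down), and all bystanders stand upright within 20 mm of where they were (all of step 1 and velocity of joint lever above -0.01 m/s and value of joint punch_button below 0.0015 m and distance of each of stamp, mug, stapler, glue, book, tape from where it was at the start of the episode below 0.02 m and angle between each of stamp, mug, stapler, glue, book, tape's own z axis and vertical below 0.2 rad); the robot touches nothing.
It fails at once if the lever runs on past the third click (beyond 0.073) (value of joint lever above 0.073 m).
It fails at once if the button is pressed (over 3 mm) while the lever is not in the third click (value of joint punch_button above 0.003 m and not (value of joint lever between 0.059 and 0.069 m)).
It fails at once if the lever is pinched: front and rear plates pressed by the fingers at once (over 2 N each) (contact force between the fingers and lever_c1 above 2 N and contact force between the fingers and lever_c2 above 2 N).
It fails at once if a bystander is moved more than 20 mm or lifted (distance of any of stamp, mug, stapler, glue, book, tape from where it was at the start of the episode above 0.02 m).
It also fails if it takes over 64 s, if anything falls off the work surface, if the arm or the gripper's body presses on something with over 40 N, if the wrist force passes 120 N, or if a joint passes its speed limit or range.

## Working session

There is one attempt and no reset: what is moved stays moved. The work goes in short steps, each a Python script; the robot and the scene stay as the last script left them, time stands still between calls to the robot, and variables do not carry over. Pictures are saved under pics/ and viewed, at most 10 in all, crops included, and the job is handed in when it is done.

```bash
mkdir -p pics; ls; cat > h.py <<'E'
from cell import robot, grip, kin, viewer
import numpy as np, cv2
def snap(n,f):
    ci=viewer.camera_info(n); im=viewer.read_camera(n)
    cv2.imwrite('pics/'+f,im[:,:,::-1]); return im,ci
def world(p,ci): return np.array(ci['R']).T@(np.array(p)-np.array(ci['t']))
def pix(X,ci):
    c=np.array(ci['R'])@np.array(X)+np.array(ci['t']); s=c[:2]/c[2]
    s=s*(1+ci['k1']*(s@s)); K=np.array(ci['camera_matrix']); return (K@[s[0],s[1],1])[:2]
def ray(uv,ci,z):
    K=np.array(ci['camera_matrix']); d=(np.linalg.inv(K)@[uv[0],uv[1],1])[:2]; s=d.copy()
    for _ in range(20): s=d/(1+ci['k1']*(s@s))
    R=np.array(ci['R']);o=-R.T@np.array(ci['t']);v=R.T@[s[0],s[1],1]
    return o+v*(z-o[2])/v[2]
E
python3 - <<'E'
from h import *
for n in ['scene','side']:
    im,ci=snap(n,n+'1.png'); print(n,-np.array(ci['R']).T@ci['t'])
    for k in ['punch','lever_top','lever_rear','punch_button_top','stamp']:
        for d in viewer.pinpoint(k,n): w=world(d['at'],ci); print(k,round(d['confidence'],2),w.round(),pix(w,ci).round())
print(robot.observe())
E
```

```text
pics
scene [1031.76892195 -501.48438812 1188.62500769]
punch 0.82 [565. -68.   3.] [288. 267.]
lever_top 0.54 [ 527. -186.  111.] [244. 268.]
lever_rear 0.45 [ 522. -196.   91.] [240. 273.]
punch_button_top 0.4 [506.  59.  94.] [303. 209.]
stamp 0.68 [470. -38.  68.] [270. 228.]
side [ 228.03664595 -733.24964296  854.6648934 ]
punch 0.71 [561. -66.  -3.] [319. 290.]
punch 0.51 [ 629. -339.   -4.] [409. 372.]
lever_top 0.71 [ 521. -183.  111.] [327. 300.]
lever_rear 0.48 [ 524. -196.   89.] [331. 311.]
punch_button_top 0.69 [500.  60.  90.] [272. 235.]
punch_button_top 0.32 [467. -35.  69.] [274. 273.]
stamp 0.63 [469. -36.  71.] [275. 273.]
{'t': 0.6, 'joints': array([ 1.30100725,  0.46747026, -0.01158753,  1.60268633,  0.00595334,
        1.07140354, -0.05632938]), 'joint_velocities': array([ 0.00346136,  0.00010989, -0.00113353,  0.00202844, -0.00054853,
       -0.00143926, -0.00082847]), 'joint_torque': array([-6.06723297e-04, -5.20136440e+01, -1.20492853e-02, -2.43951130e+01,
       -5.66055067e-02,  1.15114116e-02,  1.92614249e-05]), 'tcp_pos': array([ 146.11962955, -633.37934155,  214.61732655]), 'tcp_rot': array([3.12137393e+00, 3.55259368e-01, 1.02190111e-05]), 'contact_force': array([ 0.24237765, -1.04315613,  0.11093582]), 'wrist_torque': array([-0.00772594, -0.00166827, -0.02205405]), 'grip_force': 0.0, 'grip_width': 1.0020764933006534}
```

View images.

View pics/scene1.png

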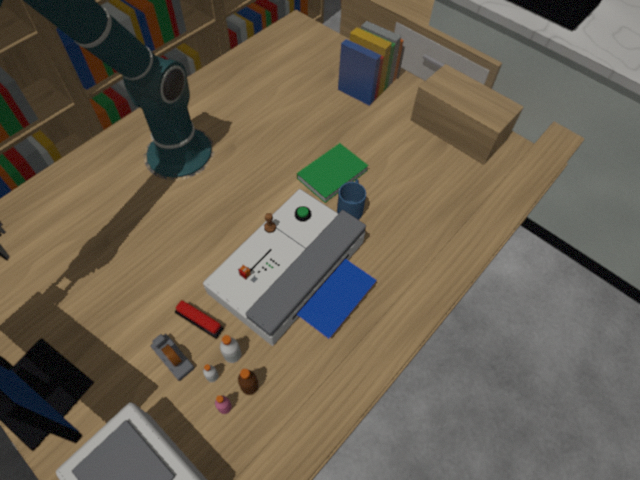

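View pics/side1.png

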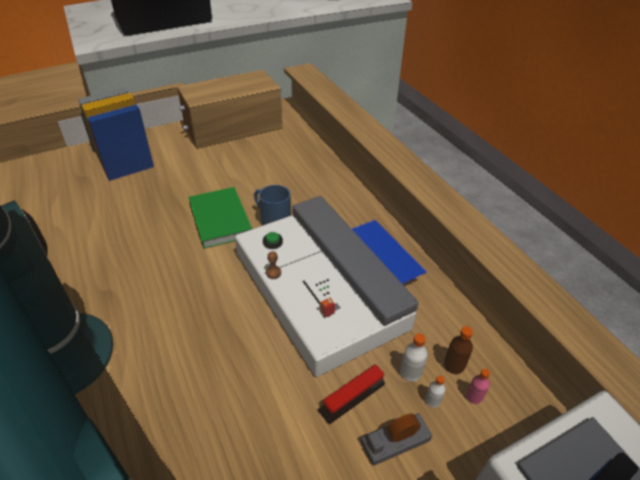

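```bash
cat >> h.py <<'E'
from scipy.spatial.transform import Rotation as Ro
def rot(yaw): return (Ro.from_euler('z',yaw)*Ro.from_euler('x',np.pi)).as_rotvec()
E
python3 - <<'E'
from h import *
grip(0.0)
robot.movep([470,-170,330],rot(0.065)); robot.hold(.3)
im,ci=snap('wrist','w1.png'); print(-np.array(ci['R']).T@ci['t'],np.array(ci['R'])[2], robot.observe()['t'])
for k in ['punch','lever_top','lever_rear','punch_button_top','stamp']:
    for d in viewer.pinpoint(k,'wrist'): w=world(d['at'],ci); print(k,round(d['confidence'],2),w.round(1),pix(w,ci).round())
E
```

```text
[ 539.37056876 -165.1507259   501.11289742] [-0.24449407 -0.01493332 -0.96953579] 4.375
punch 0.84 [561.7 -66.7   2.4] [233. 119.]
lever_top 0.58 [ 522.6 -179.8  110.2] [325. 161.]
punch_button_top 0.73 [508.   58.5  94.9] [ 94. 159.]
punch_button_top 0.38 [567.8 199.5   2.1] [15. 98.]
stamp 0.72 [466.7 -40.1  70.2] [197. 201.]
```

View pics/w1.png

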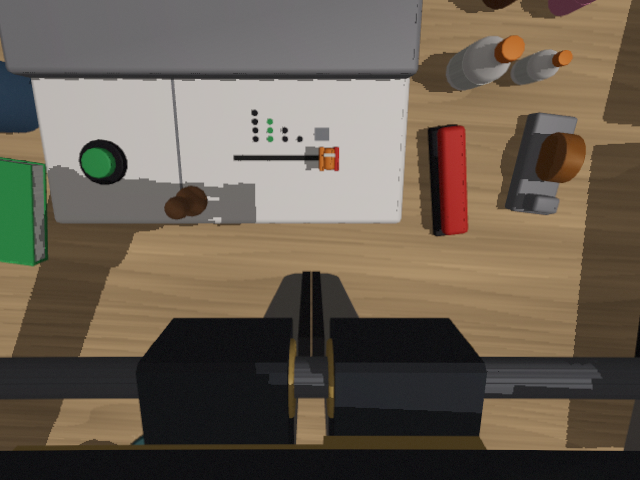

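The wrist picture shows the lever cap at (329,158) with its red rear plate on the right, the button at (98,162), the stamp at (190,203), and deck front corners near (56,222) and (401,221). There is only one lever and one button. The four bottles, at (480,62), (540,67), and brown and pink at the top, are not in play.

```bash
python3 - <<'E'
from h import *
im,ci=snap('wrist','w2.png')
a=ray((56,222),ci,70);b=ray((401,221),ci,70);print(a,b)
v=a-b; print('len',np.hypot(*v[:2]),'yaw',np.arctan2(-v[0],v[1]))
print('lever',ray((329,158),ci,109),'button',ray((98,162),ci,92))
def up(x0,x1,y0,y1): return cv2.resize(im[y0:y1,x0:x1],None,fx=5,fy=5,interpolation=cv2.INTER_CUBIC)
c=np.hstack([up(300,375,120,200),up(65,140,125,205)])
cv2.imwrite('pics/c1.png',c[:,:,::-1])
E
```

```text
[431.82434985 121.45495213  70.        ] [ 458.79725709 -273.66292488   70.        ]
len 396.03746597574855 yaw 0.06815972166814933
lever [ 525.57269084 -183.69331428  109.        ] button [504.88897452  56.91770238  92.        ]
```

View pics/c1.png

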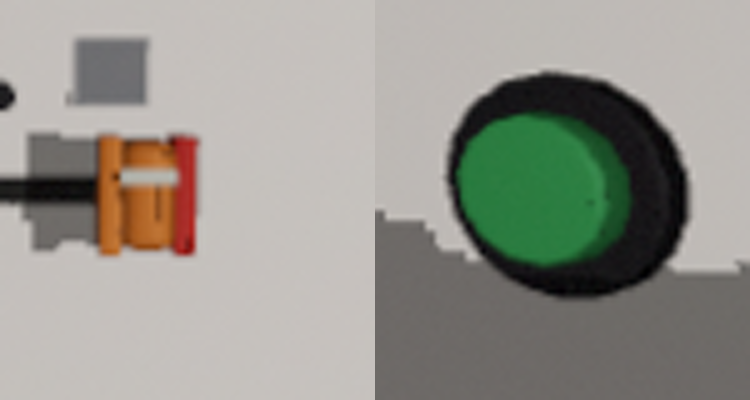

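```bash
cat >> h.py <<'E'
Y=0.067; D=np.array([-np.sin(Y),np.cos(Y),0]); C=np.array([525.5,-183.5,84.])
def push(s0,s1,step,feed=40,drop=3.0):
    """advance along D; stop on a snap (force peak >=4 N then drop)"""
    o=robot.observe(); b=o['contact_force']@D if s0<-25 else BASE; pk=0; out=[]
    for s in np.arange(s0,s1+1e-6,step):
        robot.servo_line(C+s*D,feed=feed); o=robot.observe(); f=b-o['contact_force']@D
        out.append((round(s,1),round((o['tcp_pos']-C)@D,1),round(f,1))); pk=max(pk,f)
        if pk>3.5 and f<pk-drop: break
    print('base',b,'t',o['t']); print(out)
E
python3 - <<'E'
from h import *
R=rot(Y)
robot.movep(C-45*D+[0,0,100],R); robot.servo_line(C-45*D,feed=120); robot.hold(.3)
push(-44,-6,1.0)
E
```

```text
base 0.6036671547801298 t 16.4167
[(np.float64(-44.0), np.float64(-43.9), np.float64(0.0)), (np.float64(-43.0), np.float64(-42.9), np.float64(1.3)), (np.float64(-42.0), np.float64(-41.9), np.float64(0.4)), (np.float64(-41.0), np.float64(-40.9), np.float64(0.9)), (np.float64(-40.0), np.float64(-39.9), np.float64(0.1)), (np.float64(-39.0), np.float64(-38.9), np.float64(1.2)), (np.float64(-38.0), np.float64(-37.9), np.float64(-0.3)), (np.float64(-37.0), np.float64(-36.9), np.float64(0.2)), (np.float64(-36.0), np.float64(-35.9), np.float64(1.2)), (np.float64(-35.0), np.float64(-34.9), np.float64(0.2)), (np.float64(-34.0), np.float64(-33.9), np.float64(1.6)), (np.float64(-33.0), np.float64(-32.9), np.float64(0.9)), (np.float64(-32.0), np.float64(-31.9), np.float64(0.9)), (np.float64(-31.0), np.float64(-30.9), np.float64(0.6)), (np.float64(-30.0), np.float64(-29.9), np.float64(-0.1)), (np.float64(-29.0), np.float64(-28.9), np.float64(0.2)), (np.float64(-28.0), np.float64(-27.9), np.float64(0.8)), (np.float64(-27.0), np.float64(-26.9), np.float64(0.4)), (np.float64(-26.0), np.float64(-26.1)
[... 451 characters left out ...]
17.7), np.float64(2.0)), (np.float64(-17.0), np.float64(-16.9), np.float64(2.2)), (np.float64(-16.0), np.float64(-15.8), np.float64(2.0)), (np.float64(-15.0), np.float64(-14.7), np.float64(1.3)), (np.float64(-14.0), np.float64(-13.9), np.float64(2.0)), (np.float64(-13.0), np.float64(-12.8), np.float64(2.7)), (np.float64(-12.0), np.float64(-11.7), np.float64(2.2)), (np.float64(-11.0), np.float64(-11.2), np.float64(3.1)), (np.float64(-10.0), np.float64(-10.5), np.float64(4.7)), (np.float64(-9.0), np.float64(-9.9), np.float64(6.0)), (np.float64(-8.0), np.float64(-9.7), np.float64(7.5)), (np.float64(-7.0), np.float64(-9.2), np.float64(8.5)), (np.float64(-6.0), np.float64(-8.5), np.float64(9.4))]
```

```bash
sed -i 's/^def push/BASE=0.4\ndef push/' h.py; sed -i 's/out.append(.*)); pk/out.append((float(round(s,1)),float(round((o["tcp_pos"]-C)@D,1)),float(round(f,1)))); pk/' h.py
python3 - <<'E'
from h import *
push(-5,2,1.0)
E
```

```text
base 0.4 t 17.1667
[(-5.0, -7.1, 6.6), (-4.0, -4.7, 5.0), (-3.0, -1.8, 1.8)]
```

```bash
python3 - <<'E'
from h import *
push(-1,3,2.0)
push(4,16,1.0,drop=2.5)
E
```

```text
base 0.4 t 17.9167
[(-1.0, 0.3, 0.9), (1.0, 1.4, 1.1), (3.0, 3.2, 0.1)]
base 0.4 t 20.1667
[(4.0, 4.0, -0.5), (5.0, 4.9, 1.2), (6.0, 5.2, 3.3), (7.0, 5.5, 5.7), (8.0, 5.8, 6.7), (9.0, 6.2, 8.6), (10.0, 6.5, 10.3), (11.0, 7.5, 9.3), (12.0, 9.5, 7.2)]
```

```bash
python3 - <<'E'
from h import *
push(13,14,1.0,drop=9)
E
```

```text
base 0.4 t 20.6667
[(13.0, 12.5, 3.7), (14.0, 15.4, 0.2)]
```

```bash
python3 - <<'E'
from h import *
push(16,19,3.0)
push(20,28,1.0,drop=9)
push(29,30,1.0,drop=9)
E
```

```text
base 0.4 t 21.1667
[(16.0, 16.8, 0.7), (19.0, 19.4, 0.0)]
base 0.4 t 23.4167
[(20.0, 20.0, 1.1), (21.0, 20.8, 1.7), (22.0, 21.1, 4.4), (23.0, 21.6, 5.2), (24.0, 21.9, 6.5), (25.0, 22.1, 10.0), (26.0, 22.4, 10.7), (27.0, 23.4, 10.7), (28.0, 25.8, 6.6)]
base 0.4 t 23.9167
[(29.0, 28.7, 3.2), (30.0, 31.4, 0.0)]
```

```bash
python3 - <<'E'
from h import *
robot.servo_line(C+5*D,feed=100); robot.servo_line(C+5*D+[0,0,90],feed=150)
robot.movep(np.array([470,-120,330.]),rot(Y)); robot.hold(.2)
im,ci=snap('wrist','w3.png'); print(robot.observe()['t'])
for k in ['lever_top','punch_button_top']:
    for d in viewer.pinpoint(k,'wrist'): w=world(d['at'],ci); print(k,round(d['confidence'],2),w.round(1),pix(w,ci).round())
q=pix(C+60*D+[0,0,25],ci); print('expect',q)
p=pix([504.5,58,93],ci); print(p)
def up(q): x,y=q.round().astype(int); return cv2.resize(im[y-40:y+40,x-40:x+40],None,fx=5,fy=5,interpolation=cv2.INTER_CUBIC)
cv2.imwrite('pics/c3.png',np.hstack([up(q),up(p)])[:,:,::-1])
np.save('ci.npy',ci,allow_pickle=True)
E
```

```text
26.05
lever_top 0.78 [ 518.1 -119.   111.2] [314. 164.]
punch_button_top 0.73 [504.8  59.2  94.6] [142. 164.]
expect [318.76399788 160.36501986]
[143.79716162 164.29293998]
```

View pics/c3.png

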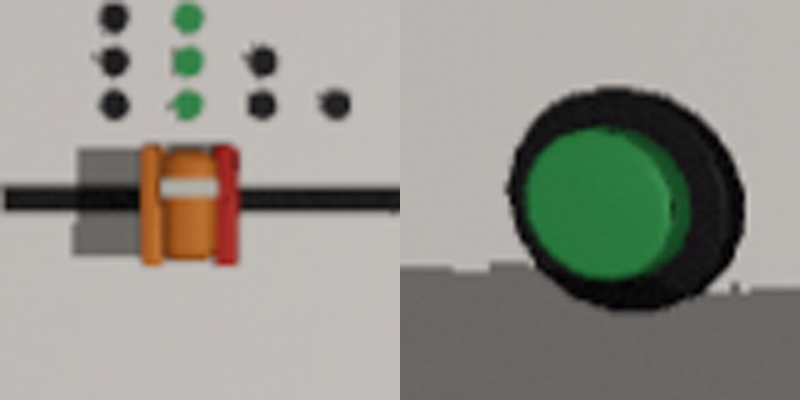

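The lever sits at the three green dots (crop x≈190), and the button centre is confirmed at (143,164).

```bash
python3 - <<'E'
from h import *
B=np.array([504.5,58,0])
robot.movep(B+[0,0,150],rot(Y)); robot.servo_line(B+[0,0,104],feed=80); robot.hold(.2)
b=robot.observe()['contact_force'][2]; out=[]
for z in np.arange(102,78,-1.):
    robot.servo_line(B+[0,0,z],feed=30); o=robot.observe(); f=o['contact_force'][2]-b
    out.append((float(z),float(round(o['tcp_pos'][2],1)),float(round(f,1))))
    if f>14: break
robot.hold(.3)
robot.servo_line(B+[0,0,150],feed=80); o=robot.observe(); print(out,o['t'])
E
```

```text
[(102.0, 102.0, -0.9), (101.0, 100.9, 0.1), (100.0, 99.9, -0.2), (99.0, 98.9, -1.5), (98.0, 97.9, -0.1), (97.0, 96.9, -1.2), (96.0, 95.9, -0.6), (95.0, 94.9, -0.5), (94.0, 93.9, 0.6), (93.0, 92.9, -0.9), (92.0, 92.1, 1.4), (91.0, 91.1, 1.4), (90.0, 90.1, 1.0), (89.0, 89.0, 2.5), (88.0, 88.1, 3.0), (87.0, 87.1, 4.2), (86.0, 86.4, 7.6), (85.0, 86.2, 16.6)] 33.8417
```

```bash
python3 - <<'E'
from h import *
robot.servo_line([504.5,58,220],feed=150); robot.hold(.3)
im,ci=snap('scene','s2.png')
for k in ['lever_top','stamp','punch_button_top']:
    for d in viewer.pinpoint(k,'scene')[:1]: print(k,world(d['at'],ci).round(1))
print(robot.job_done())
E
```

```text
lever_top [ 519.6 -132.9   88.5]
stamp [470.2 -37.8  68. ]
punch_button_top [506.5  57.2  92.3]
the job is handed in; nothing more can be done
None
```

The lever is in the third click (three green dots) after three separate snaps. The button was then pressed its full 6 mm travel and released, and the job was handed in at about 35 s; no verdict came back. One last camera reading put the lever top about 14 mm off in y and 20 mm low. I discounted it, because the close-up before the press showed the lever at the green dots.

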